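# Check the charged forceps on the gap gauge

### The job

Pull the measuring forceps straight out of their charging dock, past its spring catch, and carry them level to the white gauge plate. Hold them with the tips low above the middle of the plate (about 2 to 5 cm, not touching), pointing along its two black lines, the arms squeezed so that the gap between the tips equals the 24 mm between the lines, and finish still holding them like that, steady. Never pinch the tips together, and leave the other things on the bench where they are.

Things in the scene. Friction and masses are not known exactly. Their poses are not given: they have to be found in the camera images.
- forceps: Sprung forceps, 105 g, level in the dock. Origin: midway between the blue grip plates, mid height; x to the tips, y to the left arm. Along x (mm): black plug -192 to -160 (14 wide, 12 high), white housing to -100 (30 x 14), arms hinged at -110, y +-7, 14 high, grip plates -17 to 17 (16 high), orange tips end at 70. Balance point x -45. At rest 57 mm over the grip plates' outer faces, tips 59 apart
- squeeze_left (a joint): Angle of the left arm (rad): 0 at rest, grows inward, 0.1 at the 24 mm gap (each side then pushes back about 11 N at the grip plates, in proportion to the angle). Tip gap in mm = 59.3 - 177 x (squeeze_left + squeeze_right)
- squeeze_right (a joint): Angle of the right arm, as squeeze_left. With fingers at the grip plates the tip gap in mm = 24 + 1.6 x (width over the plates - 35): 35 mm over the plates, then parallel, gives 24; the tips meet at 20
- tip_left (a point): Inner face of the left orange tip, 3 mm from its end, mid height
- tip_right (a point): Inner face of the right orange tip, 3 mm from its end, mid height; the tip gap is the distance between these two points
- tips_mid (a point): Point of the forceps midway between the tips: x = +67 mm, y = 0, z = 0 in the forceps' frame
- plug_end (a point): Rear end of the forceps' plug: x = -192 mm in the forceps' frame
- dock: White and blue charging dock on a dark grey base, fixed. Origin under the socket mouth; x is the way the plug pulls out (level). Socket block x -50 to 0, 52 wide, 68 high; ledge under the housing x 0 to 50, 40 wide, 45 high; cross bar under the arms x 105 to 115, 60 wide, 45 high; base plate 8 high, 70 wide, to x 135. The forceps' origin is at x 161, y 0, z 52, nothing under the grip plates (mm)
- socket_seat (a point): Where the plug's end sits when fully in: 32 mm inside the mouth, 52 mm high. 1 mm clearance round the plug; a sprung ball from the side sits in a notch of the plug and lets go at a straight pull of about 4 to 10 N, more if the forceps are pressed down or aside
- gauge: White gap gauge plate, fixed, 120 x 100 mm, 6 mm high, with two black lines 110 mm long, 24 mm apart (centre to centre), along its x, and a blue band along each long edge. Origin under its middle. The forceps may point either way along the lines
- gauge_mid (a point): Middle of the gauge plate's top face, midway between the lines
- tube_rack: Blue microtube rack with tubes, 75 x 200 x 63 mm, loose bystander, origin under its middle
- tip_box: Red and orange pipette tip box, 85 x 122 x 70 mm, loose bystander, origin under its middle
- well_plate: White 96 well plate, 86 x 128 x 14 mm, loose bystander, origin under its middle
- dish: Light blue closed culture dish, 90 mm across, 15 high, loose bystander, origin under its middle
- bowl: Steel bowl, 140 mm across, 55 high, loose bystander, origin under its middle
- spray: Spray bottle, 77 mm across, 215 high, loose bystander, origin under its middle

How it is judged:
On the way, in this order (a step that is already met when the one before it is completed fails the run):
1. the plug is out of the socket (distance between plug_end and socket_seat above 0.045 m), for 0.2 s.
2. held at the marked gap over the gauge plate for a second (distance between tip_left and tip_right between 0.02 and 0.028 m and horizontal distance between tips_mid and gauge_mid below 0.025 m and z of tips_mid in the frame of gauge_mid between 0.012 and 0.07 m and angle between the x axis of forceps and the x axis of gauge, either way round below 0.25 rad and angle between forceps's own z axis and vertical below 0.25 rad and contact force between the fingers and forceps above 2 N and contact force between forceps and gauge below 0.1 N and contact force between forceps and dock below 0.1 N), for 1 s.
At the end, for the whole second after the job is handed in: The fingers hold the forceps clear of dock and plate, level within 0.25 rad and along the gauge lines within 0.25 rad, the point between the tips within 25 mm of the plate's middle and 12 to 70 mm above it, the tip gap between 20 and 28 mm, forceps and arms still (all of step 2 and linear speed of forceps below 0.02 m/s and velocity of joint squeeze_left between -0.1 and 0.1 rad/s and velocity of joint squeeze_right between -0.1 and 0.1 rad/s); the arm keeps its last pose, push and grip.
It fails at once if the forceps' tips are pinched together (gap under 4 mm) (distance between tip_left and tip_right below 0.004 m).
It fails at once if a bystander is moved by more than 25 mm (distance of any of tube_rack, tip_box, well_plate, dish, bowl, spray from where it was at the start of the episode above 0.025 m).
It also fails if it takes over 45 s, if anything falls off the work surface, if the arm or the gripper's body presses on something with over 40 N, if the wrist force passes 120 N, or if a joint passes its speed limit or range.

### The arm

A 6-joint arm with a two-finger parallel gripper is mounted at the origin on the work surface. World frame = base frame: x ahead of the robot, y to its left, z up, the work surface at z = 0. Lengths are in m, angles in rad, forces in N, time in s.
With the tool pointing down it reaches from about 0.425 to 0.95 m from the base axis. Payload 3.5 kg.
Tool frame: the origin (TCP) lies at the very end of the fingers, on their centre line; the grasp point (between the pads) lies 19 mm behind it; z points along the fingers, y is the line along which they close (so a half turn about z gives the same grasp; the last joint's range is limited). The gripper opens to 85 mm and grips with 20 to 120 N. Pads are 22 mm wide; open, the fingers measure 114 mm over their backs; the gripper's body (76 mm by 85 mm) begins 54 mm behind the grasp point. The pads swing forward as they close: fully open they stand 13 mm farther back than shut.
Start: joints at [1.029, 0.286, 1.577, -0, 1.279, -0.15], TCP at [0.258, 0.624, 0.231] pointing down, gripper open.
Joint ranges: [-2.77, 2.77], [-0.9, 2.22], [0.21, 2.48], [-1.53, 4.67], [0.24, 2.81], [-2.84, 2.84]. Speed limits (rad/s): [2.79, 2.79, 3.14, 3.14, 3.14, 3.14].

### API

Orientations are given as a rotation vector (axis times angle).
In Python, from cell import env, eyes gives the robot as it stands.
- The arm moves only by the tool drive_tool, never from a script. Its argument "deltas" is text: rows parted by semicolons, each of 7 numbers parted by spaces: the turn, a rotation vector about the tool's x, y, z in rad, then the shift along the tool's x, y, z in mm, then the closure, from 0 (fully open) to 1 (shut). A call has 1 to 12 rows; each row is the pose to reach, as a shift and turn from the pose commanded when the call began, along the tool's axes at that moment; what a row does not reach only later rows make up. A row lasts 1/12 s, in which the tool goes at most 41.7 mm and 7.16 degrees, less where a joint would pass 70% of its speed; a pose out of reach is approached as far as the arm can. A call with a gripper value outside its range is refused whole. The fingers move at their own pace and stop on an object; the grip force is fixed at half the most. Time passes only in rows, so rows that repeat a pose let the fingers close. It gives the time, the measured TCP pose, the force, the opening and the grip force at its end, in the units of the state.
- env.state(): the state, without advancing time (a new reading comes with each control period).
- eyes.read_camera(name): name is "scene" or "top"; returns the picture (480x640x3 uint8, blue, green, red); there is no depth.
- eyes.camera_info(name): a dict with "fovy" (degrees; the focal length in pixels is half the picture's height over the tangent of half this angle, whatever the lens; pixels are square), "cx", "cy" (the principal point, pixels), "rvec" (rotation vector, rad) and "tvec" (3), from world to camera coordinates, as OpenCV has them. Camera axes: x right, y down, z forward; pixel columns grow to the right and rows downward; lengths in m; the calibration is good to about 2 mm. A picture is of the moment at which its call begins. camera_info takes no time and is no camera call.
- env.sign_off(): hands the job in; it is judged then, once.
The state is a dict: "t": time; "joint_pos": joint angles; "dq": joint speeds; "joint_torque": joint torques, N m; "position": TCP position; "orientation": TCP orientation; "contact_force": force on the tool from outside, world axes, zero at the start; "wrist_torque": the same for the moment, N m; "finger_gap": finger opening in m; "grip_force": force on a finger pad.
Only numpy, scipy, OpenCV 4.12 (cv2) and the standard library are available. Lean on these libraries where they do the work, as an engineer would, in place of code of your own. Each camera call takes 0.05 s, during which the arm holds its last target. There are 200 camera calls.

## Working session

There is one attempt and no reset: what is moved stays moved. The work goes in short steps, Python scripts to look and compute and a tool call to move; the robot and the scene stay as the last step left them, time stands still between calls to the robot, and variables do not carry over. Pictures are saved under pics/ and viewed, at most 10 in all, crops included, and the job is handed in when it is done.

Besides the shell and the picture viewer there is one more tool, called after "Emit:" as name(argument=value, ...) on one line, values as JSON. drive_tool: Moves the arm, as the interface text tells. Its arguments: {"type":"object","properties":{"deltas":{"type":"string"}},"required":["deltas"]}

```bash
mkdir -p pics; ls; python3 - <<'E'
from cell import env, eyes
import cv2
for n in ("scene","top"):
    cv2.imwrite(f"pics/{n}0.png",eyes.read_camera(n)); print(n,eyes.camera_info(n))
s=env.state(); print(s)
E
```

```text
pics
scene {'fovy': 57.52792801390459, 'cx': 319.06926892352163, 'cy': 240.07424983907262, 'rvec': array([ 1.9367777 ,  1.67125437, -0.59229193]), 'tvec': array([ 0.03641392, -0.3989286 ,  1.61393301])}
top {'fovy': 43.51044093940378, 'cx': 317.6277875951845, 'cy': 249.6684099509263, 'rvec': array([ 2.13822296, -2.1002027 ,  0.20983882]), 'tvec': array([-0.14455008,  0.5416327 ,  1.20463621])}
{'t': 0.1, 'joint_pos': array([ 1.02900583e+00,  2.87095560e-01,  1.57803053e+00,  2.07227440e-05,
        1.27858419e+00, -1.50003879e-01]), 'dq': array([ 0.00047374, -0.0002608 , -0.00269716, -0.00033738,  0.00057167,
       -0.00079407]), 'joint_torque': array([ 8.58812145e-04, -4.07295334e+01, -2.93702924e+01, -1.42062945e-04,
        3.38848105e-03,  7.35541335e-06]), 'position': array([0.25740568, 0.62335635, 0.2300732 ]), 'orientation': array([-0.61135405, -3.08078125,  0.00311805]), 'contact_force': array([-0.33634226,  0.61973115,  0.4722396 ]), 'wrist_torque': array([-0.07071849, -0.01301566,  0.02075101]), 'grip_force': 0.0, 'finger_gap': 0.08521375380896587}
```

View pics/top0.png

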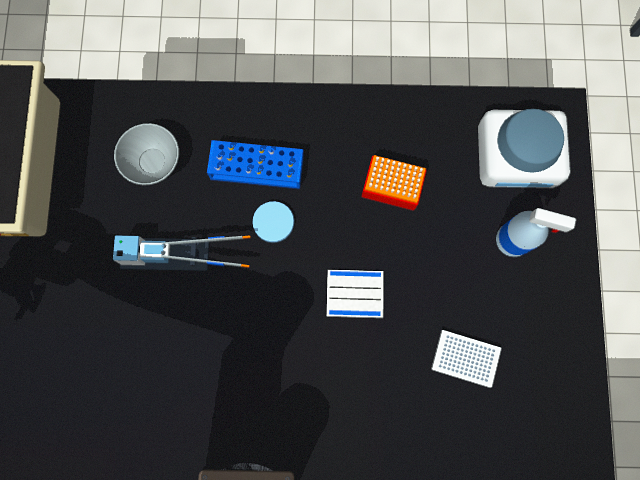

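View pics/scene0.png

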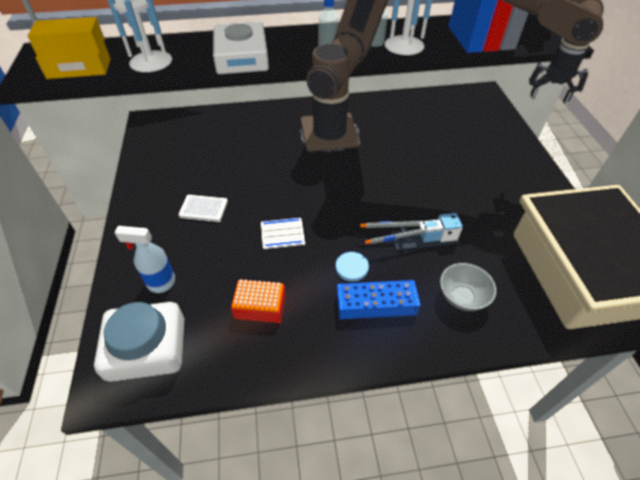

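The top view shows the forceps with the dock at left (115–205, 250), tips near (249, 237) and (249, 266), and the gauge centred near (355, 294). The dish is close to the left tip, and the arm starts clear at the left.

```bash
cat > h.py <<'E'
from cell import env, eyes
import cv2, numpy as np
from scipy.spatial.transform import Rotation as R
def cam(n):
    c=eyes.camera_info(n); f=240/np.tan(np.radians(c["fovy"])/2)
    Rm=R.from_rotvec(c["rvec"]).as_matrix(); return f,c["cx"],c["cy"],Rm,np.array(c["tvec"])
def ray(n,p,z):
    f,cx,cy,Rm,t=cam(n); o=-Rm.T@t; d=Rm.T@np.array([(p[0]-cx)/f,(p[1]-cy)/f,1]); return o+d*(z-o[2])/d[2]
def proj(n,P):
    f,cx,cy,Rm,t=cam(n); q=Rm@np.array(P)+t; return np.array([f*q[0]/q[2]+cx,f*q[1]/q[2]+cy])
def blobs(im,lo,hi,box,mn=4):
    m=cv2.inRange(cv2.cvtColor(im,cv2.COLOR_BGR2HSV),np.array(lo),np.array(hi))
    k=np.zeros_like(m); x0,y0,x1,y1=box; k[y0:y1,x0:x1]=m[y0:y1,x0:x1]
    n,l,s,c=cv2.connectedComponentsWithStats(k)
    return [(s[i,4],c[i].round(1),s[i,:4]) for i in range(1,n) if s[i,4]>=mn],k
E
python3 - <<'E'
from h import *
T=cv2.imread("pics/top0.png");S=cv2.imread("pics/scene0.png")
for n,im,fb,gb in(("top",T,(100,225,262,280),(315,260,395,325)),("scene",S,(350,205,470,255),(250,210,315,255))):
    print(n)
    for nm,lo,hi in(("orange",(3,120,90),(22,255,255)),("blue",(100,150,60),(125,255,255))):
        for b in blobs(im,lo,hi,fb)[0]: print(nm,b[0],b[1],b[2],ray(n,b[1],.052).round(4))
    B,k=blobs(im,(100,150,60),(125,255,255),gb,10)
    for b in B:
        print("band",b[0],b[1],ray(n,b[1],.006).round(4))
    g=np.mean([b[1] for b in B[:2]],0); print("gauge",ray(n,g,.006))
c=np.hstack([cv2.resize(T[222:282,100:265],None,fx=4.8,fy=4.8,interpolation=cv2.INTER_CUBIC)])
d=cv2.resize(S[205:255,350:470],None,fx=6.6,fy=5.8,interpolation=cv2.INTER_CUBIC)
cv2.imwrite("pics/crop0.png",np.vstack([c,d[:,:792]])[:600])
E
```

```text
top
orange 24 [246.  236.6] [242 235   9   4] [0.5697 0.0163 0.052 ]
orange 25 [244.8 265.3] [241 264   9   4] [0.5085 0.0163 0.052 ]
blue 22 [216.2 236.5] [208 236  17   2] [0.5687 0.0789 0.052 ]
blue 46 [215.1 263.6] [207 262  17   4] [0.5109 0.0782 0.052 ]
band 194 [355.2 273.7] [ 0.5022 -0.2167  0.006 ]
band 201 [354.4 312.7] [ 0.4182 -0.2155  0.006 ]
gauge [ 0.45995325 -0.21608803  0.006     ]
scene
orange 30 [362.9 225. ] [360 223   7   5] [0.5089 0.0146 0.052 ]
orange 28 [367.6 241.1] [365 239   6   5] [0.5692 0.0151 0.052 ]
blue 43 [389.2 238.7] [384 236  11   6] [0.5695 0.0768 0.052 ]
  return _methods._mean(a, axis=axis, dtype=dtype,
  ret = ret.dtype.type(ret / rcount)
Traceback (most recent call last):
  File "h.py", line 8, in ray
    f,cx,cy,Rm,t=cam(n); o=-Rm.T@t; d=Rm.T@np.array([(p[0]-cx)/f,(p[1]-cy)/f,1]); return o+d*(z-o[2])/d[2]
                                                      ~^^^
IndexError: invalid index to scalar variable.
```

```bash
python3 - <<'E'
from h import *
T=cv2.imread("pics/top0.png");S=cv2.imread("pics/scene0.png")
h=cv2.cvtColor(T,cv2.COLOR_BGR2HSV)
m=((h[...,2]>110)).astype(np.uint8)*255; k=np.zeros_like(m); k[228:272,108:142]=m[228:272,108:142]
cs=max(cv2.findContours(k,cv2.RETR_EXTERNAL,cv2.CHAIN_APPROX_NONE)[0],key=cv2.contourArea)
r=cv2.minAreaRect(cs);print("block",r,ray("top",r[0],.068))
for p in cv2.boxPoints(r): print(p,ray("top",p,.068).round(4))
k[:]=0; k[228:275,140:172]=m[228:275,140:172]
cs=max(cv2.findContours(k,cv2.RETR_EXTERNAL,cv2.CHAIN_APPROX_NONE)[0],key=cv2.contourArea)
r=cv2.minAreaRect(cs);print("housing",r,ray("top",r[0],.059))
c=cv2.resize(T[222:282,100:265],None,fx=4.8,fy=4.8,interpolation=cv2.INTER_CUBIC)
d=cv2.resize(S[205:255,350:470],None,fx=6.6,fy=5.8,interpolation=cv2.INTER_CUBIC)
cv2.imwrite("pics/crop0.png",np.vstack([c,d[:,:792]])[:600])
E
```

```text
block ((127.0, 249.5), (29.0, 28.0), 90.0) [0.5344065  0.25877547 0.068     ]
[113. 235.] [0.5645 0.2902 0.068 ]
[141. 235.] [0.5656 0.2322 0.068 ]
[141. 264.] [0.5046 0.2276 0.068 ]
[113. 264.] [0.5035 0.2851 0.068 ]
housing ((155.5, 250.5), (31.0, 27.0), 0.0) [0.53510515 0.20231105 0.059     ]
```

View pics/crop0.png

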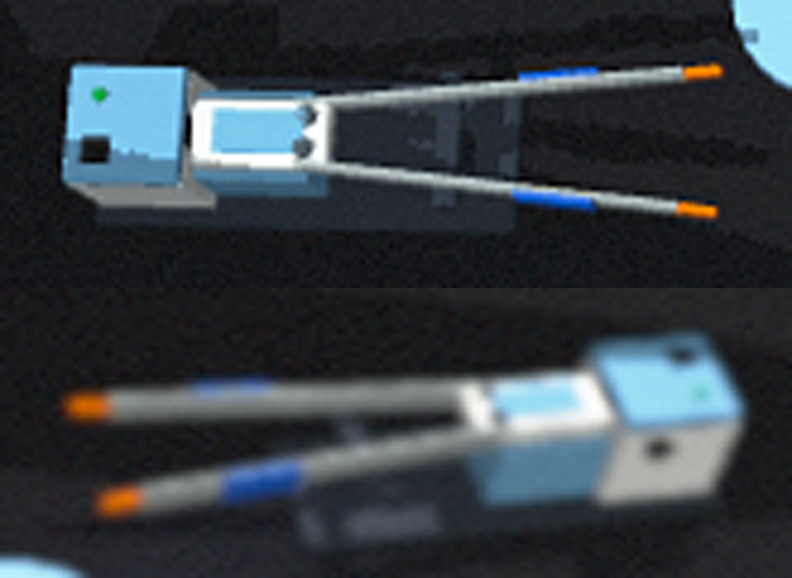

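```bash
python3 - <<'E'
from h import *
f,cx,cy,Rm,t=cam("top"); print("cam",-Rm.T@t)
c=lambda u,v:(100+(u+.5)/4.8-.5,222+(v+.5)/4.8-.5)
for nm,pts,z in(("block",[(72,65),(187,68),(182,184),(65,180)],.068),("housing",[(195,100),(328,98),(332,166),(192,166)],.059),
  ("grip outer top",[(520,75),(597,69),(513,192),(597,208)],.060),("tips",[(685,72),(722,70),(678,209),(716,212)],.059),("bar",[(445,75),(445,206)],.045),("base end",[(522,80),(515,230)],.008)):
    P=np.array([ray("top",c(*p),z) for p in pts]); print(nm,P[:,:2].round(4).tolist(),P.mean(0).round(4))
s=(350,205)
for nm,p,z in(("tipL",(97,503),.052),("tipR",(65,405),.052),("blockfront",(743,415),.068)):
    q=(350+(p[0]+.5)/6.6-.5,205+(p[1]-288+.5)/5.8-.5); print(nm,ray("scene",q,z).round(4))
E
```

```text
cam [ 0.29945833 -0.13492676  1.28745042]
block [[0.5643, 0.2869], [0.5638, 0.2371], [0.5129, 0.2354], [0.5138, 0.2857]] [0.5387 0.2613 0.068 ]
housing [[0.5516, 0.2353], [0.5536, 0.1777], [0.5236, 0.1739], [0.5225, 0.2344]] [0.5378 0.2053 0.059 ]
grip outer top [[0.5651, 0.0946], [0.5684, 0.0613], [0.5134, 0.0949], [0.5071, 0.0584]] [0.5385 0.0773 0.06  ]
tips [[0.568, 0.0231], [0.5692, 0.007], [0.5075, 0.0236], [0.5064, 0.0071]] [0.5378 0.0152 0.059 ]
bar [[0.5678, 0.1304], [0.5093, 0.127]] [0.5385 0.1287 0.045 ]
base end [[0.5741, 0.1033], [0.5052, 0.1028]] [0.5396 0.1031 0.008 ]
tipL [0.5698 0.0055 0.052 ]
tipR [0.5065 0.0049 0.052 ]
blockfront [0.5685 0.2863 0.068 ]
```

```bash
cat >> h.py <<'E'
def delta(target,yaw=0.0):
    "tool-axis shift (mm) and turn to have tool down, tool y at world angle yaw"
    s=env.state(); r=R.from_rotvec(s["orientation"]); c,q=np.cos(yaw),np.sin(yaw)
    y=np.array([c,q,0]); z=np.array([0,0,-1.]); G=R.from_matrix(np.column_stack([np.cross(y,z),y,z]))
    print("t",round(s["t"],2),"pos",s["position"].round(4),"F",s["contact_force"].round(1),"grip",s["grip_force"],"gap",s["finger_gap"])
    print("turn",(r.inv()*G).as_rotvec().round(4),"shift",(r.inv().apply(np.array(target)-s["position"])*1e3).round(1))
    print("tool axes\n",r.as_matrix().round(3))
E
python3 - <<'E'
from h import *
delta([.5385,.0765,.23]); delta([.5385,.0765,.15])
print(ray("top",(273,222),.015))
E
```

```text
t 0.1 pos [0.2574 0.6234 0.2301] F [-0.3  0.6  0.5] grip 0.0 gap 0.08521375380896587
turn [-2.000e-03  9.000e-04  1.179e+00] shift [-468.6 -398.1    0.7]
tool axes
 [[-0.924  0.382 -0.001]
 [ 0.382  0.924 -0.002]
 [ 0.    -0.002 -1.   ]]
t 0.1 pos [0.2574 0.6234 0.2301] F [-0.3  0.6  0.5] grip 0.0 gap 0.08521375380896587
turn [-2.000e-03  9.000e-04  1.179e+00] shift [-468.6 -397.9   80.7]
tool axes
 [[-0.924  0.382 -0.001]
 [ 0.382  0.924 -0.002]
 [ 0.    -0.002 -1.   ]]
[ 0.61135728 -0.03661931  0.015     ]
```

Emit:
drive_tool(deltas="0 0 0.1 -39 -33 0 0;0 0 0.2 -78 -66 0 0;0 0 0.3 -117 -99 0 0;0 0 0.4 -156 -133 0 0;0 0 0.5 -195 -166 0 0;0 0 0.6 -234 -199 0 0;0 0 0.7 -273 -232 0 0;0 0 0.8 -312 -265 0 0;0 0 0.9 -351 -298 0 0;0 0 1.0 -390 -331 0 0;0 0 1.09 -429 -364 0 0;0 0 1.179 -468.6 -398.1 0 0")

```text
t: 1.1
position: [0.4866, 0.1772, 0.231]
orientation: [-2.226, -2.216, 0.0]
contact_force: [1.4, -0.2, -0.7]
finger_gap: 0.0858
grip_force: 0.0
```

Emit:
drive_tool(deltas="0 0 0 0 0 0 0")

```text
t: 1.18
position: [0.4889, 0.1735, 0.2311]
orientation: [2.231, 2.209, -0.002]
contact_force: [-0.3, 0.2, -0.1]
finger_gap: 0.0855
grip_force: 0.0
```

```bash
python3 - <<'E'
from h import *
delta([.5385,.0765,.029])
E
```

```text
t 1.18 pos [0.4889 0.1735 0.2311] F [-0.3  0.2 -0.1] grip 0.0 gap 0.08552861437148404
turn [ 0.0011  0.0027 -0.0099] shift [-95.9  50.3 202.4]
tool axes
 [[ 0.01   1.     0.001]
 [ 1.    -0.01  -0.003]
 [-0.003  0.001 -1.   ]]
```

Emit:
drive_tool(deltas="0.001 0.003 -0.01 -32 17 20 0;0.001 0.003 -0.01 -64 34 40 0;0.001 0.003 -0.01 -96 50.3 60 0;0.001 0.003 -0.01 -96 50.3 80 0;0.001 0.003 -0.01 -96 50.3 100 0;0.001 0.003 -0.01 -96 50.3 110 0;0.001 0.003 -0.01 -96 50.3 110 0;0.001 0.003 -0.01 -96 50.3 110 0")

```text
t: 1.85
position: [0.5362, 0.0838, 0.121]
orientation: [-2.207, -2.231, -0.001]
contact_force: [-0.5, 0.6, 0.1]
finger_gap: 0.0849
grip_force: 0.0
```

```bash
python3 - <<'E'
from h import *
delta([.5385,.0765,.029])
T=eyes.read_camera("top");S=eyes.read_camera("scene")
a=cv2.resize(T[200:300,90:290],None,fx=4,fy=3,interpolation=cv2.INTER_CUBIC)
b=cv2.resize(S[180:280,330:490],None,fx=5,fy=3,interpolation=cv2.INTER_CUBIC)
cv2.imwrite("pics/above.png",np.vstack([a,b]))
E
```

```text
t 1.85 pos [0.5362 0.0838 0.121 ] F [-0.5  0.6  0.1] grip 0.0 gap 0.08490625642076623
turn [-0.0023 -0.0031  0.0109] shift [-7.6  2.4 92. ]
tool axes
 [[-0.011  1.    -0.002]
 [ 1.     0.011  0.003]
 [ 0.003 -0.002 -1.   ]]
```

View pics/above.png

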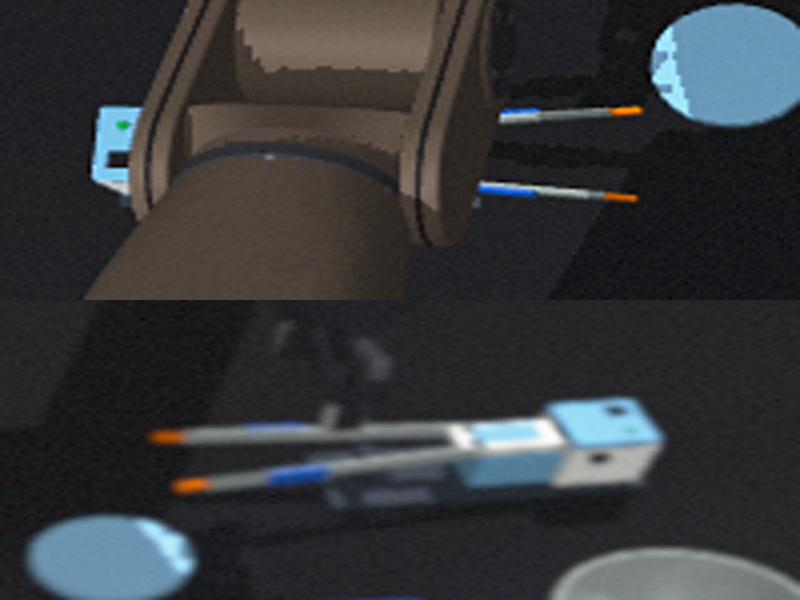

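The view shows the forceps undisturbed in the dock, with the arm above them and the dark gripper over the arms; nothing is touching. I'll settle, then descend.

Emit:
drive_tool(deltas="0 0 0 0 0 0 0;0 0 0 0 0 0 0")

```text
t: 2.12
position: [0.5375, 0.0836, 0.1228]
orientation: [-2.209, -2.233, -0.005]
contact_force: [-0.9, 0.8, 0.2]
finger_gap: 0.0851
grip_force: 0.0
```

```bash
python3 - <<'E'
from h import *
delta([.5385,.0765,.029])
E
```

```text
t 2.12 pos [0.5375 0.0836 0.1228] F [-0.9  0.8  0.2] grip 0.0 gap 0.0851448011144235
turn [ 0.0017 -0.0029  0.0107] shift [-7.3  0.8 93.8]
tool axes
 [[-0.011  1.     0.002]
 [ 1.     0.011  0.003]
 [ 0.003  0.002 -1.   ]]
```

Emit:
drive_tool(deltas="0 0 0.011 -2 0.8 20 0;0 0 0.011 -5 0.8 45 0;0 0 0.011 -5.8 0.8 70 0;0 0 0.011 -5.8 0.8 85 0;0 0 0.011 -5.8 0.8 93.5 0;0 0 0.011 -5.8 0.8 93.5 0;0 0 0.011 -5.8 0.8 93.5 0.2;0 0 0.011 -5.8 0.8 93.5 0.2;0 0 0.011 -5.8 0.8 93.5 0.2;0 0 0.011 -5.8 0.8 93.5 0.2")

```text
t: 2.95
position: [0.5385, 0.0777, 0.0292]
orientation: [-2.222, -2.22, -0.005]
contact_force: [0.0, -0.2, 0.7]
finger_gap: 0.0682
grip_force: 0.0
```

```bash
python3 - <<'E'
from h import *
delta([.5385,.078,.029])
T=eyes.read_camera("top");S=eyes.read_camera("scene")
a=cv2.resize(T[200:300,90:290],None,fx=4,fy=3,interpolation=cv2.INTER_CUBIC)
b=cv2.convertScaleAbs(cv2.resize(S[200:260,350:470],None,fx=6.66,fy=5,interpolation=cv2.INTER_CUBIC),alpha=2,beta=20)
cv2.imwrite("pics/down.png",np.vstack([a,b[:,:800]]))
E
```

```text
t 2.95 pos [0.5385 0.0777 0.0292] F [ 0.  -0.2  0.7] grip 0.0 gap 0.06817639031241114
turn [ 0.0016 -0.0029 -0.0009] shift [0.3 0.  0.2]
tool axes
 [[ 0.001  1.     0.002]
 [ 1.    -0.001  0.003]
 [ 0.003  0.002 -1.   ]]Traceback (most recent call last):
  File "<stdin>", line 6, in <module>
    return _nx.concatenate(arrs, 0, dtype=dtype, casting=casting)
           ~~~~~~~~~~~~~~~^^^^^^^^^^^^^^^^^^^^^^^^^^^^^^^^^^^^^^^
ValueError: all the input array dimensions except for the concatenation axis must match exactly, but along dimension 1, the array at index 0 has size 800 and the array at index 1 has size 799
```

Emit:
drive_tool(deltas="0 0 0 0 0 0 0.3;0 0 0 0 0 0 0.35;0 0 0 0 0 0 0.4;0 0 0 0 0 0 0.44;0 0 0 0 0 0 0.48;0 0 0 0 0 0 0.52;0 0 0 0 0 0 0.55;0 0 0 0 0 0 0.57;0 0 0 0 0 0 0.59;0 0 0 0 0 0 0.59;0 0 0 0 0 0 0.59;0 0 0 0 0 0 0.59")

```text
t: 4.05
position: [0.5402, 0.0768, 0.0309]
orientation: [2.219, 2.221, 0.006]
contact_force: [-0.8, -3.0, 11.5]
finger_gap: 0.0353
grip_force: 11.9
```

```bash
python3 - <<'E'
from h import *
delta([.5385,.078,.029])
T=eyes.read_camera("top");S=eyes.read_camera("scene")
for n,im,fb in(("top",T,(180,215,262,285)),("scene",S,(350,205,470,255))):
    for nm,lo,hi in(("orange",(3,120,60),(22,255,255)),("blue",(100,150,60),(125,255,255))):
        for b in blobs(im,lo,hi,fb)[0]: print(n,nm,b[0],b[1],b[2],ray(n,b[1],.055).round(4))
a=cv2.resize(T[200:300,90:290],None,fx=4,fy=3,interpolation=cv2.INTER_CUBIC)
b=cv2.convertScaleAbs(cv2.resize(S[200:260,350:470],(800,300),interpolation=cv2.INTER_CUBIC),alpha=2,beta=20)
cv2.imwrite("pics/grip.png",np.vstack([a,b]))
E
```

```text
t 4.05 pos [0.5402 0.0768 0.0309] F [-0.8 -3.  11.5] grip 11.855469793081284 gap 0.035252540695791396
turn [ 0.0044 -0.001   0.0008] shift [ 1.2 -1.7  1.9]
tool axes
 [[-0.001  1.     0.004]
 [ 1.     0.001  0.001]
 [ 0.001  0.004 -1.   ]]
top orange 25 [246.3 244. ] [242 243   9   3] [0.5532 0.0146 0.055 ]
top orange 25 [245.7 257. ] [242 256   9   3] [0.5255 0.0147 0.055 ]
scene orange 32 [363.7 230.1] [360 228   8   5] [0.5306 0.012  0.055 ]
scene orange 37 [366.1 237.6] [363 235   7   6] [0.5586 0.0128 0.055 ]
```

View pics/grip.png

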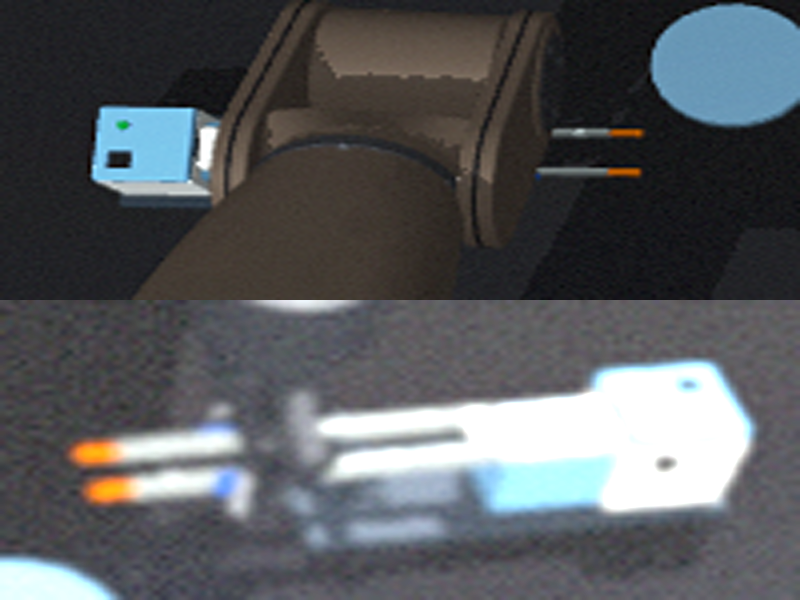

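The forceps are gripped: the orange tips are parallel, about 27 mm apart centre to centre, at top-view (246, 244) and (246, 257). The tool is pressing down with about 11 N, so I'll relieve that before pulling.

Emit:
drive_tool(deltas="0 0 0 0 0 -1 0.59;0 0 0 0 0 -2 0.59;0 0 0 0 0 -2 0.59;0 0 0 0 0 -2 0.59")

```text
t: 4.48
position: [0.5391, 0.077, 0.0311]
orientation: [2.222, 2.22, 0.005]
contact_force: [1.6, -3.7, 5.7]
finger_gap: 0.0352
grip_force: 11.0
```

Emit:
drive_tool(deltas="0 0 0 -0.5 0 -1 0.59;0 0 0 -1 0 -2 0.59;0 0 0 -1 0 -2.2 0.59;0 0 0 -1 0 -2.2 0.59")

```text
t: 4.82
position: [0.5371, 0.0769, 0.0314]
orientation: [-2.222, -2.216, -0.003]
contact_force: [3.6, -0.5, -0.1]
finger_gap: 0.0353
grip_force: 10.7
```

Emit:
drive_tool(deltas="0 0 0 -1 0.7 0 0.605;0 0 0 -3 0.7 0 0.605;0 0 0 -5 0.7 0 0.605;0 0 0 -7 0.7 0 0.605;0 0 0 -9 0.7 0 0.605;0 0 0 -11 0.7 0 0.605;0 0 0 -11 0.7 0 0.605")

```text
t: 5.4
position: [0.5374, 0.0667, 0.0315]
orientation: [-2.219, -2.216, -0.003]
contact_force: [2.5, 3.8, -0.3]
finger_gap: 0.0336
grip_force: 11.5
```

```bash
cat > m.py <<'E'
from h import *
import sys
z=float(sys.argv[1]); delta([float(v) for v in sys.argv[2:5]])
T=eyes.read_camera("top");S=eyes.read_camera("scene")
box=[int(v) for v in sys.argv[5:13]]
for n,im,fb in(("top",T,box[:4]),("scene",S,box[4:])):
    for b in blobs(im,(3,120,60),(22,255,255),fb,8)[0]: print(n,b[0],b[1],b[2],ray(n,b[1],z).round(4))
E
python3 m.py .055 .5385 .066 .031 180 215 300 285 320 205 470 255
```

```text
t 5.4 pos [0.5374 0.0667 0.0315] F [ 2.5  3.8 -0.3] grip 11.46146446466446 gap 0.03363967701949013
turn [-0.0026 -0.005  -0.0012] shift [-0.7  1.1  0.5]
tool axes
 [[ 0.001  1.    -0.003]
 [ 1.    -0.001  0.005]
 [ 0.005 -0.003 -1.   ]]
top 26 [250.8 246. ] [247 245   9   3] [0.5491 0.005  0.055 ]
top 24 [250.5 258. ] [247 257   8   3] [0.5236 0.0047 0.055 ]
scene 35 [360.3 229.8] [357 227   7   6] [0.5281 0.0027 0.055 ]
scene 34 [362.2 236.8] [359 234   7   6] [0.5542 0.0027 0.055 ]
```

The tips moved 10 mm with the tool, so the catch has let go. I'll continue pulling straight.

Emit:
drive_tool(deltas="0 0 0 -2 1 0 0.605;0 0 0 -6 1.5 0 0.605;0 0 0 -10 1.5 0 0.605;0 0 0 -14 1.5 0 0.605;0 0 0 -19 1.5 0 0.605;0 0 0 -24 1.5 0 0.605;0 0 0 -29 1.5 0 0.605;0 0 0 -34 1.5 0 0.605;0 0 0 -39 1.5 0 0.605;0 0 0 -43 1.5 0 0.605;0 0 0 -45 1.5 0 0.605;0 0 0 -45 1.5 0 0.605")

```text
t: 6.5
position: [0.5396, 0.0201, 0.0318]
orientation: [-2.221, -2.218, -0.002]
contact_force: [-0.9, 1.0, -1.0]
finger_gap: 0.0339
grip_force: 11.8
```

```bash
python3 m.py .055 .5385 .02 .031 180 215 320 285 290 205 470 260; python3 - <<'E'
from h import *
T=eyes.read_camera("top");S=eyes.read_camera("scene")
a=cv2.resize(T[200:300,90:290],None,fx=4,fy=3,interpolation=cv2.INTER_CUBIC)
b=cv2.convertScaleAbs(cv2.resize(S[200:260,340:470],(800,300),interpolation=cv2.INTER_CUBIC),alpha=1.5,beta=20)
cv2.imwrite("pics/out.png",np.vstack([a,b]))
E
```

```text
t 6.5 pos [0.5396 0.0201 0.0318] F [-0.9  1.  -1. ] grip 11.774072796106339 gap 0.03386092172360335
turn [-0.001  -0.0029 -0.0015] shift [-0.1 -1.1  0.8]
tool axes
 [[ 0.002  1.    -0.001]
 [ 1.    -0.002  0.003]
 [ 0.003 -0.001 -1.   ]]
top 24 [272.9 245.1] [269 244   9   3] [ 0.5519 -0.0411  0.055 ]
top 20 [273.2 257.6] [269 257   9   3] [ 0.5253 -0.0426  0.055 ]
scene 33 [344.2 232. ] [341 230   7   5] [ 0.5295 -0.044   0.055 ]
scene 32 [346.1 239.1] [343 237   7   5] [ 0.5558 -0.0435  0.055 ]
```

View pics/out.png

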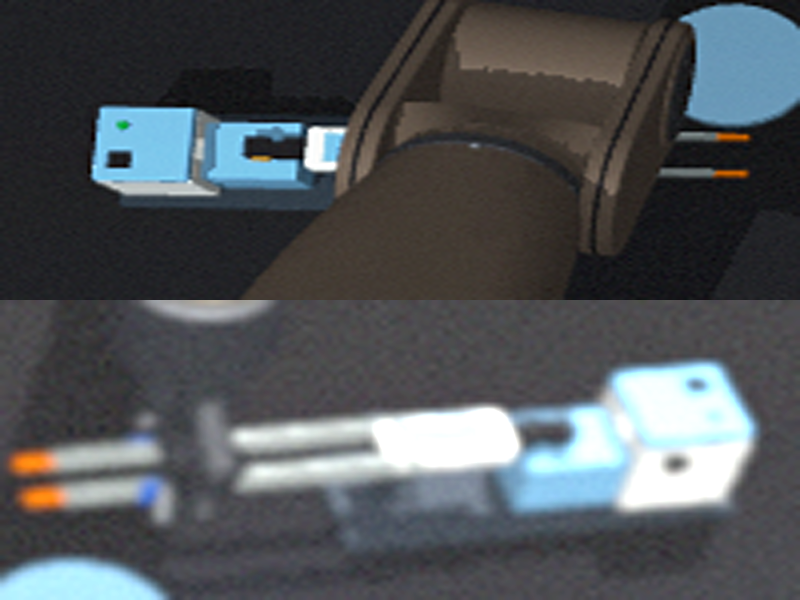

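The plug is clear of the socket (black plug near (270, 147) in the upper crop, over the ledge) and the forceps look level. I'll lift a little and move on.

Emit:
drive_tool(deltas="0 0 0 0 0 -2 0.6;0 0 0 0 0 -5 0.6;0 0 0 0 0 -8 0.6;0 0 0 0 0 -11 0.6;0 0 0 0 0 -14 0.6;0 0 0 0 0 -15 0.6;0 0 0 0 0 -15 0.6;0 0 0 0 0 -15 0.6")

```text
t: 7.37
position: [0.5397, 0.0206, 0.047]
orientation: [-2.221, -2.218, -0.002]
contact_force: [-0.1, -0.4, -1.5]
finger_gap: 0.0342
grip_force: 11.5
```

```bash
python3 m.py .07 .46 -.148 .05 180 215 320 285 290 195 470 260; python3 - <<'E'
from h import *
S=eyes.read_camera("scene")
b=cv2.convertScaleAbs(cv2.resize(S[180:260,330:470],(800,457),interpolation=cv2.INTER_CUBIC),alpha=1.5,beta=20)
cv2.imwrite("pics/lift.png",b)
E
```

```text
t 7.37 pos [0.5397 0.0206 0.047 ] F [-0.1 -0.4 -1.5] grip 11.538957059383392 gap 0.034231674098211526
turn [-0.0007 -0.003  -0.001 ] shift [-168.7  -79.5   -3.4]
tool axes
 [[ 0.001  1.    -0.001]
 [ 1.    -0.001  0.003]
 [ 0.003 -0.001 -1.   ]]
top 24 [272.5 244. ] [269 243   8   3] [ 0.5511 -0.0413  0.07  ]
top 26 [271.8 256. ] [268 255   9   3] [ 0.5258 -0.0407  0.07  ]
scene 35 [344.3 228.5] [341 226   7   6] [ 0.5293 -0.0444  0.07  ]
scene 39 [346.6 235.8] [343 233   8   6] [ 0.5564 -0.043   0.07  ]
```

View pics/lift.png

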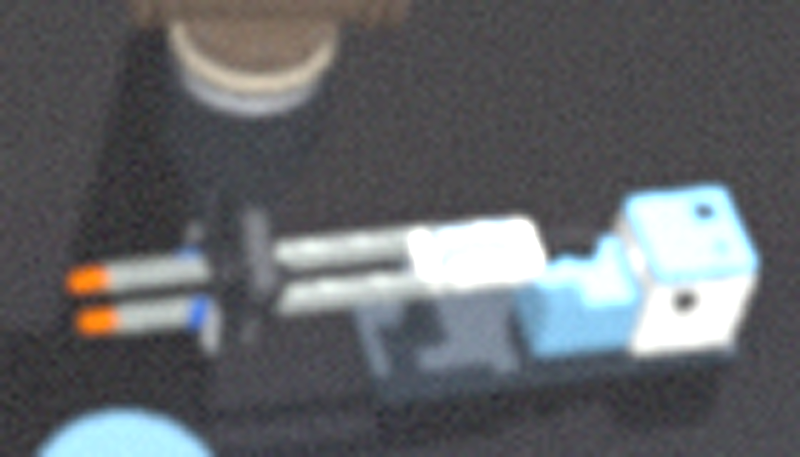

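The forceps hang level, the housing clear of the ledge and the plug free. Next is the carry to the gauge, at moderate speed.

Emit:
drive_tool(deltas="0 0 0 -4 -2 0 0.595;0 0 0 -12 -6 0 0.595;0 0 0 -24 -12 0 0.595;0 0 0 -38 -18 0 0.595;0 0 0 -52 -25 0 0.595;0 0 0 -66 -31 0 0.595;0 0 0 -80 -38 0 0.595;0 0 0 -94 -44 0 0.595;0 0 0 -108 -51 0 0.595;0 0 0 -121 -57 0 0.595;0 0 0 -130 -61 0 0.595;0 0 0 -133 -62 0 0.595")

```text
t: 8.52
position: [0.4765, -0.114, 0.0465]
orientation: [-2.223, -2.216, -0.002]
contact_force: [0.0, -0.7, -0.9]
finger_gap: 0.0349
grip_force: 11.1
```

Emit:
drive_tool(deltas="0 0 0 -4 -2 0 0.59;0 0 0 -10 -5 2 0.59;0 0 0 -18 -9 4 0.59;0 0 0 -26 -13 7 0.59;0 0 0 -32 -16 10 0.59;0 0 0 -36 -17.5 13 0.59;0 0 0 -36 -17.5 16 0.59;0 0 0 -36 -17.5 18 0.59;0 0 0 -36 -17.5 19 0.59;0 0 0 -36 -17.5 19 0.59;0 0 0 -36 -17.5 19 0.59")

```text
t: 9.43
position: [0.46, -0.148, 0.0274]
orientation: [-2.22, -2.219, -0.002]
contact_force: [-0.3, 0.7, -0.1]
finger_gap: 0.035
grip_force: 10.6
```

```bash
python3 m.py .05 .46 -.149 .027 280 260 420 325 240 180 400 260; python3 - <<'E'
from h import *
T=eyes.read_camera("top");S=eyes.read_camera("scene")
a=cv2.resize(T[240:340,230:430],None,fx=4,fy=3,interpolation=cv2.INTER_CUBIC)
b=cv2.resize(S[190:260,240:400],(800,300),interpolation=cv2.INTER_CUBIC)
cv2.imwrite("pics/gauge.png",np.vstack([a,b]))
E
```

```text
t 9.43 pos [ 0.46   -0.148   0.0274] F [-0.3  0.7 -0.1] grip 10.644226223230362 gap 0.03496159956486714
turn [-0.0011 -0.0031 -0.0005] shift [-1.  -0.   0.4]
tool axes
 [[ 0.     1.    -0.001]
 [ 1.    -0.     0.003]
 [ 0.003 -0.001 -1.   ]]
top 14 [353.  297.5] [350 297   7   2] [ 0.4454 -0.2096  0.05  ]
scene 16 [282.5 217.1] [280 216   6   3] [ 0.4431 -0.2111  0.05  ]
```

View pics/gauge.png

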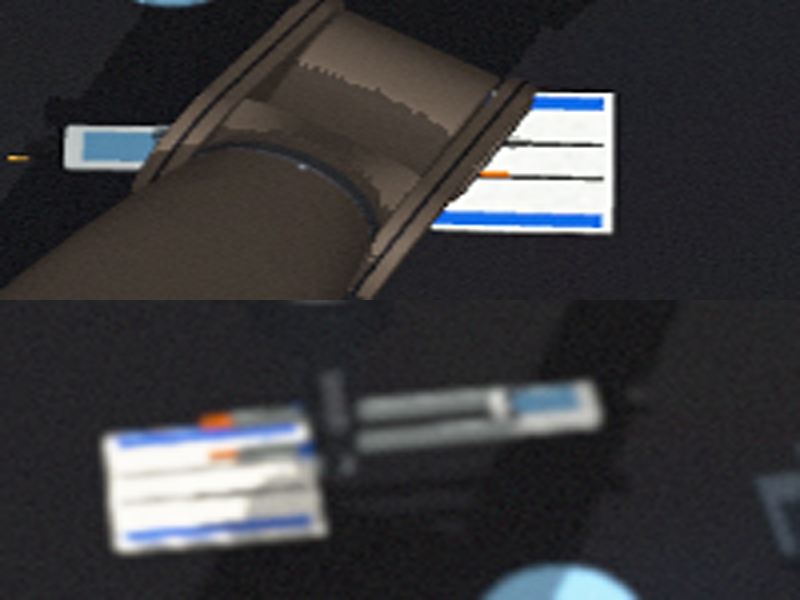

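The top view shows the right tip at (481–509, 174) in the crop, right over its line. The forceps appear level over the plate; I'll check that against projected points.

```bash
python3 - <<'E'
from h import *
sc=lambda p:((p[0]-240)*5,300+(p[1]-190)*300/70); tp=lambda p:((p[0]-230)*4,(p[1]-240)*3)
for tilt in(0,.1,.2):  # tips up
    f=lambda x,y,z:[.46-0-(-y),-.148-x*np.cos(tilt),.050+x*np.sin(tilt)+z]
    for nm,P in(("housing rear-far corner",(-.160,-.015,.007)),("housing front-near",(-.1,.015,.007)),("tipL end",(.070,.014,.007))):
        print(tilt,nm,np.round(sc(proj("scene",f(*P)))),np.round(tp(proj("top",f(*P)))))
E
```

```text
0 housing rear-far corner [588. 377.] [ 61. 166.]
0 housing front-near [497. 418.] [180. 124.]
0 tipL end [205. 444.] [509. 130.]
0.1 housing rear-far corner [585. 393.] [ 66. 169.]
0.1 housing front-near [496. 428.] [182. 126.]
0.1 tipL end [205. 437.] [510. 129.]
0.2 housing rear-far corner [579. 408.] [ 74. 172.]
0.2 housing front-near [493. 438.] [186. 128.]
0.2 tipL end [206. 430.] [509. 127.]
```

Emit:
drive_tool(deltas="0 0 0 -1 0.5 0 0.588;0 0 0 -1 0.5 0 0.588;0 0 0 -1 0.5 0 0.588;0 0 0 -1 0.5 0 0.588;0 0 0 -1 0.5 0 0.588;0 0 0 -1 0.5 0 0.588;0 0 0 -1 0.5 0 0.588;0 0 0 -1 0.5 0 0.588;0 0 0 -1 0.5 0 0.588;0 0 0 -1 0.5 0 0.588;0 0 0 -1 0.5 0 0.588;0 0 0 -1 0.5 0 0.588")

```text
t: 10.63
position: [0.4604, -0.1492, 0.0274]
orientation: [-2.221, -2.218, -0.002]
contact_force: [0.1, 0.3, -1.1]
finger_gap: 0.0353
grip_force: 10.5
```

Emit:
drive_tool(deltas="0 0 0 0 0 0 0.588;0 0 0 0 0 0 0.588;0 0 0 0 0 0 0.588;0 0 0 0 0 0 0.588;0 0 0 0 0 0 0.588;0 0 0 0 0 0 0.588")

```text
t: 11.13
position: [0.4604, -0.1492, 0.0274]
orientation: [-2.221, -2.218, -0.002]
contact_force: [-0.4, -0.0, -0.8]
finger_gap: 0.0349
grip_force: 10.5
```

```bash
python3 -c "
from cell import env
print(env.sign_off())"
```

```text
the job is handed in; nothing more can be done
None
```

I pulled the forceps out of the dock and handed the job in at 11.1 s. They are held steady and level about 4 cm above the middle of the gauge plate, along its lines, at a 35 mm grip width (24 mm tip gap); the hand-in returned no verdict.

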